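# Hold a heating block against its sprung sensor shoe for clamping

### The arm

A 7-joint arm with a two-finger parallel gripper is mounted at the origin on a cart in front of the work surface, level with it; the furniture and walls round the work are solid. World frame = base frame: x ahead of the robot, y to its left, z up, the work surface at z = 0. Lengths are in m, angles in rad, forces in N, time in s.
With the tool pointing down it reaches from about 0.425 to 0.925 m from the base axis. Payload 6.8 kg.
Tool frame: the origin (TCP) lies where the fingers leave the gripper's body, on its centre line; the fingertips stand bot.nose_length ahead of it and the grasp point (between the pads) lies 61 mm ahead of it (bot.nose_length is the distance from the TCP to the fingertips, in m); z points along the fingers, y is the line along which they close (so a half turn about z gives the same grasp; the last joint's range is limited). The gripper opens to 88 mm and grips with 3 to 60 N. Pads are 20 mm wide; open, the fingers measure 115 mm over their backs; the gripper's body (75 mm by 178 mm) begins 61 mm behind the grasp point.
Start: joints at [-1.242, 0.477, 0.022, 1.555, -0.011, 1.109, -0.083], TCP at [0.286, 0.612, 0.303] pointing down, gripper open.
Joint ranges: [-2.96, 2.96], [-0.34, 2.1], [-1.41, 1.46], [0.24, 2.44], [-1.37, 4.51], [0.17, 1.92], [-2.96, 2.96]. Speed limits (rad/s): [2.39, 2.39, 3.14, 3.14, 3.14, 3.14, 3.14].

### API

Orientations are given as [roll, pitch, yaw] about the fixed x, y, z axes, in that order (R = Rz(yaw) Ry(pitch) Rx(roll)).
In Python, from cell import bot gives the robot as it stands. The module is installed in compiled form; this text tells all that it offers.
- The arm moves only by the tool apply_moves, never from a script. Its argument "moves" is a list of rows, each an object of numbers: "tx", "ty", "tz": the shift along the tool's x, y, z in cm; "turn": the turn about the tool's z in degrees. In form: [{"tx": .., "ty": .., "tz": .., "turn": ..}, ...]. A call has exactly 8 rows; each row is the pose to reach, as a shift and turn from the pose commanded when the call began, along the tool's axes at that moment; what a row does not reach only later rows make up. A row lasts 1/10 s, in which the tool goes at most 50 mm and 8.59 degrees, less where a joint would pass 70% of its speed; a pose out of reach is approached as far as the arm can. A call with a gripper value outside its range is refused whole. "fingers" is the opening, from 0 (shut) to 1 (fully open), set as the call begins (left out, the last holds). The fingers move at their own pace and stop on an object; "squeeze" is the grip in N (left out, the last holds). Time passes only in rows, so rows that repeat a pose let the fingers close, or fill a call up. It gives the time, the measured TCP pose, the force, the opening and the grip force at its end, in the units of the state.
- bot.get_state(): the state, without advancing time (a new reading comes with each control period).
- bot.camera(name): name is "scene" or "top"; returns the picture (480x640x3 uint8, red, green, blue); there is no depth.
- bot.calibration(name): a dict with "K" (3x3 intrinsics, pixels), "origin" and "rotation" of the camera in the world. Camera axes: x right, y down, z forward; pixel columns grow to the right and rows downward; lengths in m; the calibration is good to about 2 mm. A picture is of the moment at which its call begins. calibration takes no time and is no camera call.
- bot.close_job(): hands the job in; it is judged then, once.
The state is a dict: "clock": time; "joint_pos": joint angles; "joint_vel": joint speeds; "tau": joint torques, N m; "tool_pos": TCP position; "ee_rot": TCP orientation; "ft_force": force on the tool from outside, world axes, zero at the start; "wrist_torque": the same for the moment, N m; "grip_width": opening from 0.0 (shut) to 1.0 (fully open); "grip_force": force on a finger pad.
Only numpy, scipy, OpenCV 4.12 (cv2) and the standard library are available. Lean on these libraries where they do the work, as an engineer would, in place of code of your own. Each camera call takes 0.05 s, during which the arm holds its last target. There are 200 camera calls.

### The job

Fit the wide-bore heating block (the one with six large holes, not its neighbour with the narrow ones) into the bay of the dry-block heater: lower it flat onto the bay floor, long side front to back, without pushing the sprung sensor shoe yet. Then slide it back square against the shoe and press steadily with about 10 N, so that the shoe gives some 8 mm, half its travel, never down to its end stop. Finish while still holding the block pressed like this, so that a colleague can wind in the clamp screw, and leave everything else standing where it is.

Things in the scene. Friction and masses are not known exactly. Their poses are not given: they have to be found in the camera images.
- heater: Dry-block heater, fixed: white housing, aluminium deck, 224 (x) x 150 (y) x 72 mm high. Origin: centre of its underside; +x to its back (shoe side), -x to the sloped console, +y left, z up. The bay is a pocket in the deck, open upward: floor at z = 58 mm, deck at 72 mm, 58 mm wide (y -29 to +29), from x = -40 mm to the sensor shoe's face at x = +62 mm.
- bay_seat (a point): Point on the bay floor, at x = +11, y = 0, z = 58 mm of the heater; axes as the heater's. Lower the centre of the block's underside here: 5 mm free before and behind it, 2 mm either side.
- bay_guides (a point): Middle of the bay at the height of the tops of its four black lead-in guides (heater x = +12, y = 0, z = 79 mm). They stand at the ends of the bay's long sides (x = -36 to -14 and +44 to +60 mm), bevelled 45 degrees inward, 7 mm above the deck, out to 42 mm either side; between them is room for the fingers.
- clamp_screw (a point): Centre of the clamp screw's tip (heater x = -42.5, z = 84 mm): a horizontal knurled screw, wound back, in a bracket 34 mm wide at x = -54 to -42 mm, top 93 mm above the worktop. Fixed; the colleague's, not to be turned.
- sensor_shoe: Sprung shoe at the back of the bay: upright aluminium plate 46 mm wide, 8 thick, 3 to 32 mm above the bay floor, copper pad in front. Slides 0 to 16 mm along the heater's +x; spring 1.2 N per mm, no preload (8.3 mm = 10 N). Behind it a fixed bridge, top at z = 94 mm. Origin: on its front face, centre line, bay floor height; at rest heater x = +62, z = 58 mm. Axes as the heater's.
- wide_block: The block to fit, loose on the worktop: plain aluminium, 92 (its x) x 54 (its y) x 40 mm high, 0.3 to 0.55 kg, six large blind bores 18.5 mm wide in two rows of three. Origin: centre of its underside, z up. Half a turn makes no difference. Grasp it across the 54 mm, mid-length; in the bay it stands 26 mm above the deck, so keep the fingertips 16 mm or more above its underside.
- narrow_block: The other heating block, left alone: same outside size and metal, with twelve narrow bores, 10.5 mm wide. Origin: centre of its underside.
- timer: Bystander: white bench timer 64 x 66 x 20 mm. Origin: centre of its underside. Just behind it stands a tall fixed analyser, its front at about x = 0.63 m from y = -0.03 to 0.18 m: keep the arm and gripper nearer than that when crossing over the worktop.
- dropper_red: Bystander: small white dropper bottle with a red cap, 23 mm wide, 68 mm tall, standing. Origin: centre of its underside.
- dropper_black: Bystander: small white dropper bottle with a black cap, 23 mm wide, 64 mm tall, standing. Origin: centre of its underside.
- stain_bottle: Bystander: round stain bottle with a white cap, 38 mm wide, 88 mm tall, standing. Origin: centre of its underside.
- slide_box: Bystander: closed flat blue box 94 x 170 x 34 mm. Origin: centre of its underside.

How it is judged:
By the outcome, as a careful person would: the job done as asked, in the order asked, and still so for the second after the job is handed in, while the arm keeps its last pose, push and grip.
It also fails if it takes over 58 s, if anything falls off the work surface, if the arm or the gripper's body presses on something with over 40 N, if the wrist force passes 120 N, or if a joint passes its speed limit or range.

## Working session

There is one attempt and no reset: what is moved stays moved. The work goes in short steps, Python scripts to look and compute and a tool call to move; the robot and the scene stay as the last step left them, time stands still between calls to the robot, and variables do not carry over. Pictures are saved under pics/ and viewed, at most 10 in all, crops included, and the job is handed in when it is done.

Besides the shell and the picture viewer there is one more tool, called after ">>>" by a JSON object that holds its "api" and its "payload". apply_moves: Moves the arm, as the interface text tells. Its arguments: {"type":"object","properties":{"moves":{"type":"array"},"fingers":{"type":"number"},"squeeze":{"type":"number"}},"required":["moves"]}

```bash
mkdir -p pics; python3 - <<'E'
from cell import bot
import cv2
s=bot.get_state()
print({k:(v if not hasattr(v,'round') else v.round(3) if hasattr(v,'shape') else v) for k,v in s.items()}, bot.nose_length)
for n in("scene","top"):
    im=bot.camera(n);cv2.imwrite(f"pics/{n}0.png",im[:,:,::-1]);c=bot.calibration(n);print(n,c)
E
```

```text
{'clock': 0.0, 'joint_pos': array([-1.242,  0.478,  0.022,  1.556, -0.012,  1.109, -0.083]), 'joint_vel': array([-0.   , -0.   ,  0.   , -0.   ,  0.001, -0.   ,  0.002]), 'tau': array([-1.0000e-03, -5.8285e+01,  1.5340e+00, -2.7261e+01, -5.4000e-02,
        1.7000e-02,  0.0000e+00]), 'tool_pos': array([0.285, 0.611, 0.302]), 'ee_rot': array([-3.14 ,  0.   ,  2.705]), 'ft_force': array([-0.14 ,  0.142, -0.066]), 'wrist_torque': array([ 0.063, -0.009, -0.003]), 'grip_force': 0.0, 'grip_width': 1.0032245785474017} 0.08
scene {'K': array([[623.49263754,   0.        , 308.12085509],
       [  0.        , 623.49263754, 241.14675259],
       [  0.        ,   0.        ,   1.        ]]), 'origin': array([-0.73089138,  0.54674485,  0.98223449]), 'rotation': array([-2.15979481,  0.00791984, -1.9869316 ])}
top {'K': array([[600.81446094,   0.        , 315.04107224],
       [  0.        , 600.81446094, 247.08395168],
       [  0.        ,   0.        ,   1.        ]]), 'origin': array([0.14577048, 0.03636017, 1.75668897]), 'rotation': array([-2.92941725, -0.00598971, -1.58152855])}
```

View pics/top0.png

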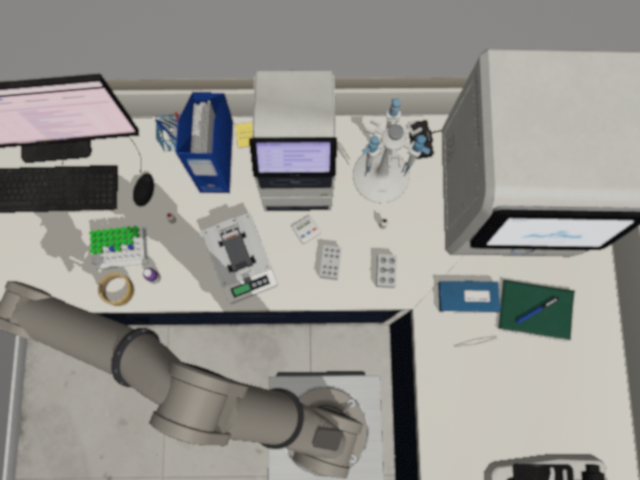

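View pics/scene0.png

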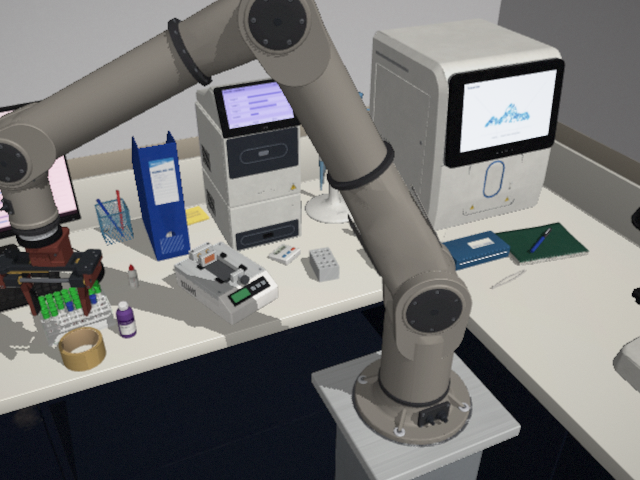

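Top view: the wide block (six large bores) is at about (386,268), the narrow one at (329,260), and the heater around (237,258), tilted. Next I'll zoom in and measure.

```bash
cat > h.py <<'E'
from cell import bot
import cv2, numpy as np
from scipy.spatial.transform import Rotation as Ro
def cal(n):
    c=bot.calibration(n); return c["K"],np.array(c["origin"]),Ro.from_euler("xyz",c["rotation"]).as_matrix()
def proj(n,P):
    K,o,R=cal(n); q=(np.atleast_2d(P)-o)@R@K.T; return q[:,:2]/q[:,2:]
def ray(n,uv,z):
    K,o,R=cal(n); uv=np.atleast_2d(uv); d=np.c_[uv,np.ones(len(uv))]@np.linalg.inv(K).T@R.T
    return o+d*((z-o[2])/d[:,2])[:,None]
E
python3 - <<'E'
from h import *
print(proj("top",[[.286,.612,.303],[0,0,.3]]),proj("scene",[[.286,.612,.303]]))
im=cv2.imread("pics/top0.png")
c=im[200:310,190:420]; cv2.imwrite("pics/c1.png",cv2.resize(c,None,fx=3.4,fy=3.4,interpolation=cv2.INTER_CUBIC))
# bright block top masks
g=cv2.cvtColor(im,cv2.COLOR_BGR2GRAY)
for x0,x1,y0,y1 in((365,408,240,295),(310,350,232,288)):
    print(g[y0:y1:4,x0:x1:3])
E
```

```text
[[ 71.62250536 319.53373923]
 [327.62842654 440.62075902]] [[ 51.54984257 277.43471579]]
[[199 200 200 200 200 200 200 200 200 200 200 200 200 199 200]
 [199 200 200 200 200 199 200 200 200 200 200 200 199 200 199]
 [200 199 170 162 161 165 169 175 190 199 199 200 200 200 200]
 [200 199 161 149 149 151 150 150 153 188 200 200 200 200 199]
 [200 200 168 149 138 172 165 175 174 171 182 198 200 200 199]
 [200 199 160 149 130 151 121 148 144 116 165 199 200 200 200]
 [200 199 162 148 138 178 171 177 174 165 182 199 200 200 200]
 [200 195 153 148 139 151 121 154 150 134 179 200 200 200 200]
 [200 199 161 149 145 164 147 169 155 139 180 200 200 200 200]
 [200 200 162 147 152 173 163 179 172 173 187 200 201 200 200]
 [201 200 181 147 150 143 126 164 139 119 179 200 200 200 200]
 [200 200 200 171 151 173 172 176 173 172 187 200 200 200 200]
 [200 200 200 199 194 192 186 184 182 179 196 200 200 200 201]
 [200 200 200 201 200 200 201 200 201 200 200 201 200 201 201]]
[[164 193 198 193 198 199 199 199 199 199 199 199 199 199]
 [200 194 187 198 199 199 199 199 199 199 199 199 199 199]
 [191 199 190 155 156 161 165 175 181 197 200 200 200 200]
 [199 199 194 151 150 156 153 152 151 174 200 200 200 200]
 [200 200 181 149 158 159 157 164 172 169 181 199 200 200]
 [200 199 165 149 163 172 172 163 171 150 178 200 200 200]
 [200 199 161 150 167 149 163 133 160 130 184 200 200 200]
 [200 199 160 150 173 177 174 164 177 176 190 200 200 200]
 [200 194 151 151 172 165 174 174 176 176 194 200 200 200]
 [200 188 150 154 170 159 158 151 145 154 196 200 200 200]
 [200 199 171 158 153 145 143 157 148 171 198 200 200 200]
 [200 200 198 170 156 160 161 170 165 177 200 200 200 200]
 [200 200 200 199 198 196 193 188 182 186 200 200 200 201]
 [200 200 200 200 200 200 200 201 200 200 200 200 200 201]]
```

View pics/c1.png

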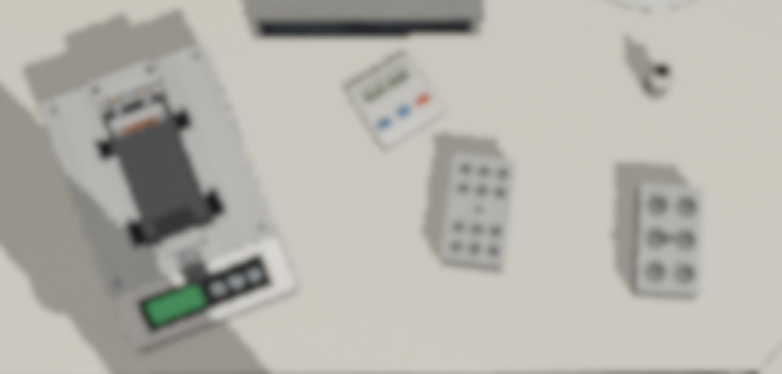

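```bash
python3 - <<'E'
from h import *
im=cv2.imread("pics/scene0.png")
cv2.imwrite("pics/c2.png",cv2.resize(im[232:322,165:290],None,fx=6,fy=6,interpolation=cv2.INTER_CUBIC))
im=cv2.imread("pics/top0.png")
a=cv2.resize(im[205:305,195:280],None,fx=6,fy=6,interpolation=cv2.INTER_CUBIC)
b=cv2.resize(im[245:295,365:405],None,fx=7,fy=7,interpolation=cv2.INTER_CUBIC)
c=np.zeros((600,800,3),np.uint8);c[:,:510]=a;c[:350,515:795]=b
cv2.imwrite("pics/c3.png",c)
E
```

```text
(no output)
```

View pics/c2.png

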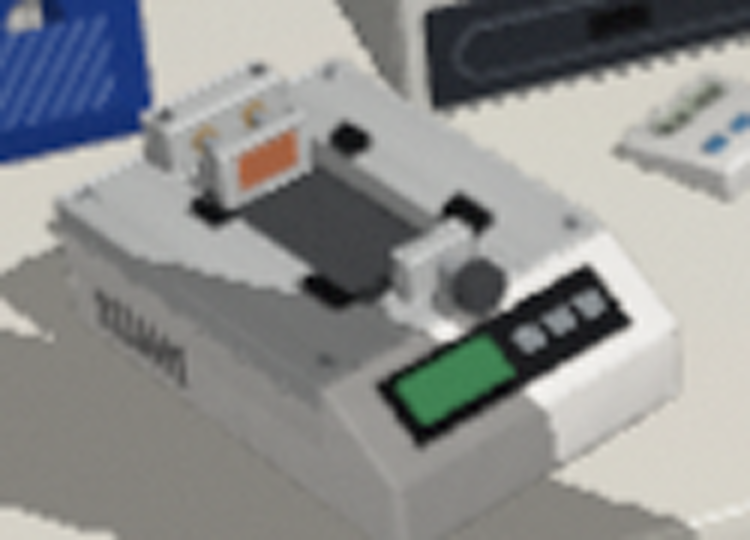

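View pics/c3.png

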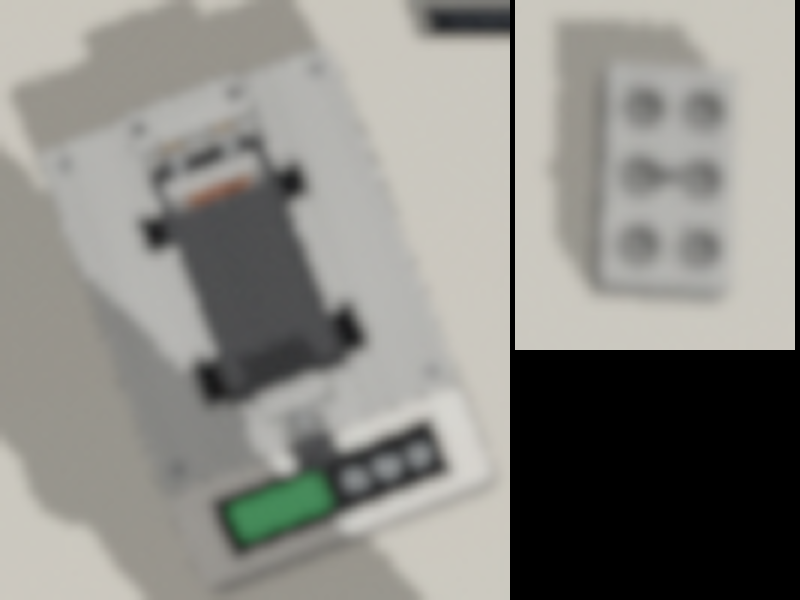

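Top crop: the black guides are at about (158,232), (287,183), (217,380) and (345,328), with deck screws at the corners. The scene crop shows the same guides at (212,210), (350,138), (328,290) and (467,212). The six bores are clear in the right-hand crop.

```bash
python3 - <<'E'
from h import *
from scipy.optimize import least_squares
m=lambda p,x0,y0,f:np.array([x0,y0])+(np.array(p,float)+.5)/f-.5
gt=m([(158,232),(287,183),(217,380),(345,328)],195,205,6)   # BL BR FL FR
gs=m([(212,210),(350,138),(328,290),(467,212)],165,232,6)
st=m([(65,163),(316,68),(178,470),(432,370)],195,205,6)
ss=m([(85,190),(330,70),(325,360),(572,222)],165,232,6)
G=np.array([[52,36,77],[52,-36,77],[-25,36,77],[-25,-36,77]])/1e3
def W(p,L): c,s=np.cos(p[2]),np.sin(p[2]); return L@np.array([[c,s,0],[-s,c,0],[0,0,1]])+[p[0],p[1],0]
def S(p): return np.array([[p[3],p[5],.072],[p[3],-p[5],.072],[p[4],p[5],.072],[p[4],-p[5],.072]])
def res(p,views=(1,1)):
    r=[]
    if views[0]: r+=[proj("top",W(p,G))-gt,proj("top",W(p,S(p)))-st]
    if views[1]: r+=[proj("scene",W(p,G))-gs,proj("scene",W(p,S(p)))-ss]
    return np.concatenate(r).ravel()
p0=[.5,.25,.3,.1,-.06,.065]
for v in((1,1),(1,0),(0,1)):
    r=least_squares(res,p0,args=(v,)); print(v,r.x.round(4),np.sqrt(r.cost*2/len(r.fun)).round(2))
    if v==(1,1): print(r.fun.reshape(-1,2).round(1).tolist())
# wide block: bores (rows 3 along x, cols y)
b=m([(644-515,105),(704-515,110),(641-515,176),(701-515,179),(638-515,244),(698-515,248)],365,245,7)
P=ray("top",b,.040);print(P.round(4)); print("c",P.mean(0))
q=[(P[0]-P[4]),(P[1]-P[5])]; print([np.degrees(np.arctan2(a[1],a[0])) for a in q],[np.degrees(np.arctan2(*(P[i]-P[i+1])[[0,1]])) for i in(0,2,4)])
# outline of block top right edge corners / upper left
e=m([(736-515,68),(726-515,300),(612-515,65),(600-515,292)],365,245,7);print(ray("top",e,.04).round(4))
E
```

```text
(1, 1) [ 0.4846  0.2414  0.3682  0.1028 -0.0572  0.0641] 0.52
[[-0.7, 0.4], [1.4, -0.5], [-1.4, 0.3], [1.1, -0.2], [-0.1, -0.3], [-0.2, -0.3], [-0.1, -0.3], [-0.0, -0.1], [0.1, -0.4], [0.1, -0.3], [0.2, -0.5], [0.1, -0.1], [0.1, 0.9], [-0.1, 0.4], [-0.1, 0.6], [-0.1, 0.5]]
(1, 0) [ 0.4847  0.2415  0.3703  0.1017 -0.058   0.0642] 0.62
(0, 1) [ 0.4847  0.2411  0.3642  0.1046 -0.0564  0.0639] 0.31
[[ 0.4764 -0.1754  0.04  ]
 [ 0.474  -0.2003  0.04  ]
 [ 0.4464 -0.1731  0.04  ]
 [ 0.4449 -0.1979  0.04  ]
 [ 0.418  -0.1709  0.04  ]
 [ 0.416  -0.1956  0.04  ]]
c [ 0.44596821 -0.18552463  0.04      ]
[np.float64(-4.4051035075849825), np.float64(-4.5950366533737865)] [np.float64(5.4060202427165605), np.float64(3.4604320271279114), np.float64(4.420482049998193)]
[[ 0.4917 -0.2143  0.04  ]
 [ 0.3943 -0.2063  0.04  ]
 [ 0.4935 -0.1626  0.04  ]
 [ 0.3981 -0.1545  0.04  ]]
```

```bash
cat >> h.py <<'E'
def go(x,y,z,yaw):
    s=bot.get_state(); R=Ro.from_euler("xyz",s["ee_rot"]).as_matrix()
    d=R.T@(np.array([x,y,z])-s["tool_pos"])*100
    t=-((yaw-np.degrees(s["ee_rot"][2])+180)%360-180)
    print("go",d.round(2),"turn",round(t,2),"| t",round(s["clock"],2),"F",np.round(s["ft_force"],1),"pos",s["tool_pos"].round(4),"rpy",np.degrees(s["ee_rot"]).round(2),"grip",round(s["grip_width"]*88,1),round(s["grip_force"],1),"q7",round(s["joint_pos"][6],2))
E
python3 -c "
from h import *
go(.48,.25,.302,175.5)"
```

```text
go [-3.292e+01 -2.450e+01  2.000e-02] turn -20.53 | t 0.1 F [-0.9 -0.5  0.4] pos [0.2854 0.6113 0.3018] rpy [-1.7991e+02  1.0000e-02  1.5497e+02] grip 87.8 0.0 q7 -0.08
```

>>> {"api": "apply_moves", "payload": {"moves": [{"tx": -4,"ty": -3,"tz": 0,"turn": -2.5},{"tx": -8,"ty": -6,"tz": 0,"turn": -5},{"tx": -12,"ty": -9,"tz": 0,"turn": -7.5},{"tx": -16,"ty": -12,"tz": 0,"turn": -10},{"tx": -20,"ty": -15,"tz": 0,"turn": -12.5},{"tx": -24,"ty": -18,"tz": 0,"turn": -15},{"tx": -28,"ty": -21,"tz": 0,"turn": -17.5},{"tx": -32,"ty": -24,"tz": 0,"turn": -20.5}], "fingers": 1}}

```text
clock: 0.9
tool_pos: [0.4744, 0.2568, 0.3025]
ee_rot: [-3.141, -0.0, 3.065]
ft_force: [1.8, 0.7, 0.2]
grip_width: 0.998
grip_force: 0.0
```

```bash
python3 -c "
from h import *
go(.4455,-.185,.25,175.5)"
```

```text
go [ -0.52 -44.27   5.26] turn 0.09 | t 0.9 F [1.8 0.7 0.2] pos [0.4744 0.2568 0.3025] rpy [-1.7999e+02 -1.0000e-02  1.7559e+02] grip 87.8 0.0 q7 0.91
```

>>> {"api": "apply_moves", "payload": {"moves": [{"tx": 0,"ty": -4.5,"tz": 0},{"tx": 0,"ty": -9,"tz": 0},{"tx": 0,"ty": -13.5,"tz": 0},{"tx": 0,"ty": -18,"tz": 0},{"tx": 0,"ty": -22.5,"tz": 0},{"tx": 0,"ty": -27,"tz": 0},{"tx": 0,"ty": -31.5,"tz": 0},{"tx": 0,"ty": -36,"tz": 0}]}}

```text
validation failed for argument at $.mo...
```

```bash
python3 -c "
from h import *
go(.4455,-.185,.2,175.5)"
```

```text
go [ -0.52 -44.27  10.26] turn 0.09 | t 0.9 F [1.8 0.7 0.2] pos [0.4744 0.2568 0.3025] rpy [-1.7999e+02 -1.0000e-02  1.7559e+02] grip 87.8 0.0 q7 0.91
```

Every field is needed in each row.

>>> {"api": "apply_moves", "payload": {"moves": [{"tx": 0,"ty": -4.5,"tz": 0,"turn": 0},{"tx": 0,"ty": -9,"tz": 0,"turn": 0},{"tx": 0,"ty": -13.5,"tz": 0,"turn": 0},{"tx": 0,"ty": -18,"tz": 0,"turn": 0},{"tx": 0,"ty": -22.5,"tz": 0,"turn": 0},{"tx": 0,"ty": -27,"tz": 0,"turn": 0},{"tx": 0,"ty": -31.5,"tz": 0,"turn": 0},{"tx": 0,"ty": -36,"tz": 0,"turn": 0}]}}

```text
clock: 1.7
tool_pos: [0.4448, -0.1018, 0.3026]
ee_rot: [3.141, 0.0, 3.063]
ft_force: [0.1, 0.1, 0.6]
grip_width: 1.002
grip_force: 0.0
```

```bash
python3 -c "
from h import *
go(.4455,-.185,.2,175.5)"
```

```text
go [-0.72 -8.29 10.26] turn -0.02 | t 1.7 F [0.1 0.1 0.6] pos [ 0.4448 -0.1018  0.3026] rpy [179.99   0.   175.48] grip 88.2 0.0 q7 1.63
```

>>> {"api": "apply_moves", "payload": {"moves": [{"tx": -0.3,"ty": -4,"tz": 0,"turn": 0},{"tx": -0.7,"ty": -8.3,"tz": 0,"turn": 0},{"tx": -0.7,"ty": -8.3,"tz": 3,"turn": 0},{"tx": -0.7,"ty": -8.3,"tz": 6,"turn": 0},{"tx": -0.7,"ty": -8.3,"tz": 8,"turn": 0},{"tx": -0.7,"ty": -8.3,"tz": 10,"turn": 0},{"tx": -0.7,"ty": -8.3,"tz": 10,"turn": 0},{"tx": -0.7,"ty": -8.3,"tz": 10,"turn": 0}]}}

```text
clock: 2.5
tool_pos: [0.4458, -0.1834, 0.2027]
ee_rot: [-3.142, -0.001, 3.062]
ft_force: [-0.1, -0.3, 0.2]
grip_width: 0.998
grip_force: 0.0
```

```bash
python3 - <<'E'
from h import *
go(.4455,-.185,.097,175.5)
im=bot.camera("scene")[:,:,::-1]
s=bot.get_state();print(proj("scene",[s["tool_pos"]-[0,0,.08],[.4455,-.185,.04]]))
cv2.imwrite("pics/c4.png",cv2.resize(im[150:300,280:480],None,fx=4,fy=4,interpolation=cv2.INTER_CUBIC))
E
```

```text
go [ 1.000e-02 -1.600e-01  1.057e+01] turn -0.04 | t 2.5 F [-0.1 -0.3  0.2] pos [ 0.4458 -0.1834  0.2027] rpy [-1.8000e+02 -6.0000e-02  1.7546e+02] grip 87.9 0.0 q7 1.92
[[384.80402547 222.15212152]
 [383.55347692 248.68083377]]
```

View pics/c4.png

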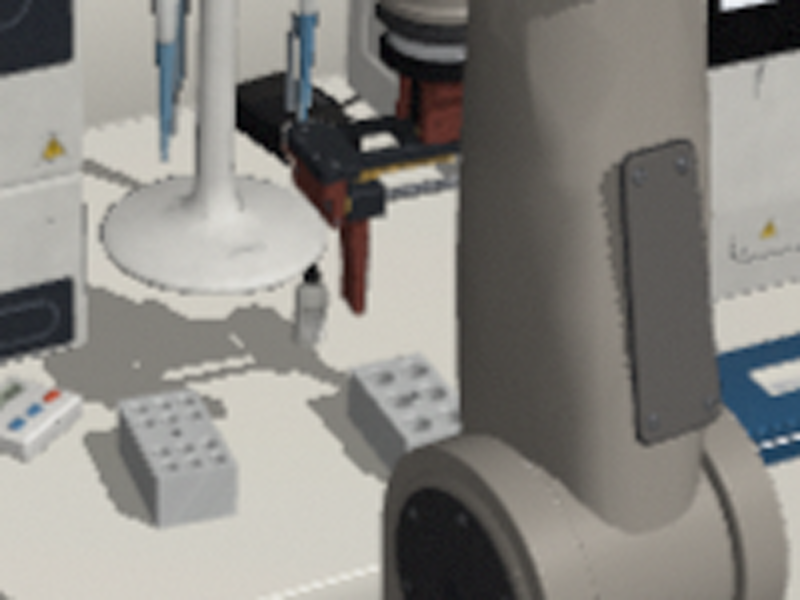

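The scene view shows the wide block's centre at crop (415,395), matching the prediction (414,395). Lowering now.

>>> {"api": "apply_moves", "payload": {"moves": [{"tx": 0,"ty": -0.15,"tz": 2.5,"turn": 0},{"tx": 0,"ty": -0.15,"tz": 5,"turn": 0},{"tx": 0,"ty": -0.15,"tz": 7,"turn": 0},{"tx": 0,"ty": -0.15,"tz": 9,"turn": 0},{"tx": 0,"ty": -0.15,"tz": 10,"turn": 0},{"tx": 0,"ty": -0.15,"tz": 10.5,"turn": 0},{"tx": 0,"ty": -0.15,"tz": 10.5,"turn": 0},{"tx": 0,"ty": -0.15,"tz": 10.5,"turn": 0}]}}

```text
clock: 3.35
tool_pos: [0.4464, -0.1851, 0.0985]
ee_rot: [-3.141, 0.001, 3.062]
ft_force: [0.3, 0.4, 0.1]
grip_width: 0.997
grip_force: 0.0
```

>>> {"api": "apply_moves", "payload": {"moves": [{"tx": 0,"ty": 0,"tz": 0,"turn": 0},{"tx": 0,"ty": 0,"tz": 0,"turn": 0},{"tx": 0,"ty": 0,"tz": 0,"turn": 0},{"tx": 0,"ty": 0,"tz": 0,"turn": 0},{"tx": 0,"ty": 0,"tz": 0,"turn": 0},{"tx": 0,"ty": 0,"tz": 0,"turn": 0},{"tx": 0,"ty": 0,"tz": 0,"turn": 0},{"tx": 0,"ty": 0,"tz": 0,"turn": 0}], "fingers": 0.5, "squeeze": 40}}

```text
clock: 4.15
tool_pos: [0.4459, -0.1849, 0.0977]
ee_rot: [3.142, 0.0, 3.062]
ft_force: [-0.4, 0.7, 3.5]
grip_width: 0.616
grip_force: 40.0
```

```bash
python3 -c "
from h import *
go(.4455,-.185,.25,175.5)"
```

```text
go [ 4.000e-02 -1.000e-02 -1.523e+01] turn -0.04 | t 4.15 F [-0.4  0.7  3.5] pos [ 0.4459 -0.1849  0.0977] rpy [1.8000e+02 1.0000e-02 1.7546e+02] grip 54.2 40.0 q7 2.03
```

>>> {"api": "apply_moves", "payload": {"moves": [{"tx": 0,"ty": 0,"tz": -1,"turn": 0},{"tx": 0,"ty": 0,"tz": -3,"turn": 0},{"tx": 0,"ty": 0,"tz": -5.5,"turn": 0},{"tx": 0,"ty": 0,"tz": -8,"turn": 0},{"tx": 0,"ty": 0,"tz": -10.5,"turn": 0},{"tx": 0,"ty": 0,"tz": -13,"turn": 0},{"tx": 0,"ty": 0,"tz": -15,"turn": 0},{"tx": 0,"ty": 0,"tz": -15,"turn": 0}]}}

```text
clock: 4.95
tool_pos: [0.4467, -0.1853, 0.25]
ee_rot: [-3.141, 0.004, 3.062]
ft_force: [0.5, -0.0, -4.1]
grip_width: 0.614
grip_force: 40.0
```

```bash
python3 -c "
from h import *
go(.495,.2454,.25,201.1)"
```

```text
go [-1.410e+00  4.332e+01 -1.000e-02] turn -25.64 | t 4.95 F [ 0.5 -0.  -4.1] pos [ 0.4467 -0.1853  0.25  ] rpy [-179.99    0.25  175.46] grip 54.1 40.0 q7 1.89
```

>>> {"api": "apply_moves", "payload": {"moves": [{"tx": 0,"ty": 3,"tz": 0,"turn": 0},{"tx": 0,"ty": 7,"tz": 0,"turn": 0},{"tx": 0,"ty": 11,"tz": 0,"turn": -3},{"tx": 0,"ty": 15,"tz": 0,"turn": -6},{"tx": 0,"ty": 19,"tz": 0,"turn": -9},{"tx": -0.5,"ty": 23,"tz": 0,"turn": -12},{"tx": -0.5,"ty": 27,"tz": 0,"turn": -15},{"tx": -1,"ty": 31,"tz": 0,"turn": -18}]}}

```text
clock: 5.75
tool_pos: [0.4789, 0.1246, 0.2462]
ee_rot: [-3.141, -0.003, -2.904]
ft_force: [0.9, 0.6, -3.4]
grip_width: 0.611
grip_force: 40.0
```

```bash
python3 -c "
from h import *
go(.495,.2454,.25,201.1)"
```

```text
go [-4.4  11.36 -0.4 ] turn -7.49 | t 5.75 F [ 0.9  0.6 -3.4] pos [0.4789 0.1246 0.2462] rpy [-1.7999e+02 -1.7000e-01 -1.6639e+02] grip 53.8 40.0 q7 1.49
```

>>> {"api": "apply_moves", "payload": {"moves": [{"tx": -1,"ty": 2.5,"tz": 0,"turn": -2},{"tx": -2,"ty": 5,"tz": 0,"turn": -4},{"tx": -3,"ty": 8,"tz": 0,"turn": -6},{"tx": -4,"ty": 10,"tz": 0,"turn": -7.5},{"tx": -4.4,"ty": 11.3,"tz": 0,"turn": -7.5},{"tx": -4.4,"ty": 11.3,"tz": 2,"turn": -7.5},{"tx": -4.4,"ty": 11.3,"tz": 3,"turn": -7.5},{"tx": -4.4,"ty": 11.3,"tz": 3,"turn": -7.5}]}}

```text
clock: 6.55
tool_pos: [0.4958, 0.2418, 0.2158]
ee_rot: [-3.14, -0.004, -2.777]
ft_force: [0.4, -0.5, -4.2]
grip_width: 0.614
grip_force: 40.0
```

```bash
python3 - <<'E'
from h import *
im=bot.camera("scene")[:,:,::-1]
go(.495,.2454,.18,201.1)
s=bot.get_state();y=s["ee_rot"][2]-np.pi
c,sn=np.cos(y),np.sin(y)
L=np.array([[a*46,b*27,h] for h in(0,40) for a in(1,-1) for b in(1,-1)])/1e3
P=L@np.array([[c,sn,0],[-sn,c,0],[0,0,1]])+s["tool_pos"]-[0,0,.0977]
print(((proj("scene",P)-[165,190]+.5)*5-.5).round(0).tolist())
cv2.imwrite("pics/c5.png",cv2.resize(im[190:310,165:305],None,fx=5,fy=5,interpolation=cv2.INTER_CUBIC))
E
```

```text
go [0.   0.35 3.68] turn -0.23 | t 6.6 F [ 1.  -0.5 -5. ] pos [0.4963 0.2422 0.2168] rpy [-1.7994e+02 -1.5000e-01 -1.5913e+02] grip 53.8 40.0 q7 1.42
[[183.0, 298.0], [270.0, 255.0], [300.0, 376.0], [388.0, 329.0], [174.0, 230.0], [263.0, 187.0], [293.0, 306.0], [382.0, 260.0]]
```

View pics/c5.png

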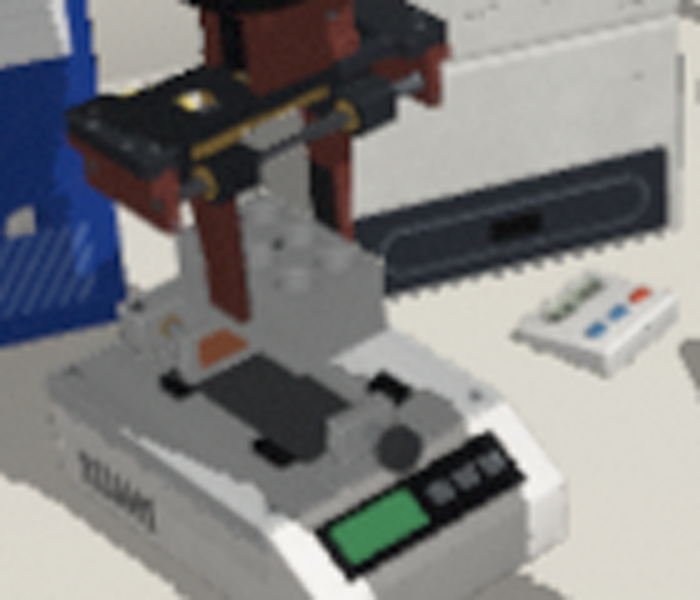

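The held block's front-face corners, (388,330), (295,375), (383,260) and (293,308), match the prediction. Descending.

>>> {"api": "apply_moves", "payload": {"moves": [{"tx": 0,"ty": 0.35,"tz": 0,"turn": -0.2},{"tx": 0,"ty": 0.35,"tz": 0.8,"turn": -0.2},{"tx": 0,"ty": 0.35,"tz": 1.6,"turn": -0.2},{"tx": 0,"ty": 0.35,"tz": 2.4,"turn": -0.2},{"tx": 0,"ty": 0.35,"tz": 3.2,"turn": -0.2},{"tx": 0,"ty": 0.35,"tz": 3.4,"turn": -0.2},{"tx": 0,"ty": 0.35,"tz": 3.4,"turn": -0.2},{"tx": 0,"ty": 0.35,"tz": 3.4,"turn": -0.2}]}}

```text
clock: 7.4
tool_pos: [0.4957, 0.2468, 0.1837]
ee_rot: [3.142, 0.0, -2.772]
ft_force: [0.5, 0.7, -3.7]
grip_width: 0.612
grip_force: 40.0
```

```bash
python3 -c "
from h import *
go(.495,.2454,.160,201.1)"
```

```text
go [ 0.11 -0.11  2.37] turn 0.07 | t 7.4 F [ 0.5  0.7 -3.7] pos [0.4957 0.2468 0.1837] rpy [ 1.8000e+02  1.0000e-02 -1.5883e+02] grip 53.9 40.0 q7 1.43
```

>>> {"api": "apply_moves", "payload": {"moves": [{"tx": 0.1,"ty": -0.1,"tz": 0.2,"turn": 0},{"tx": 0.1,"ty": -0.1,"tz": 0.5,"turn": 0},{"tx": 0.1,"ty": -0.1,"tz": 0.8,"turn": 0},{"tx": 0.1,"ty": -0.1,"tz": 1.1,"turn": 0},{"tx": 0.1,"ty": -0.1,"tz": 1.4,"turn": 0},{"tx": 0.1,"ty": -0.1,"tz": 1.6,"turn": 0},{"tx": 0.1,"ty": -0.1,"tz": 1.6,"turn": 0},{"tx": 0.1,"ty": -0.1,"tz": 1.6,"turn": 0}]}}

```text
clock: 8.2
tool_pos: [0.495, 0.2455, 0.1676]
ee_rot: [-3.142, -0.0, -2.772]
ft_force: [0.8, -0.4, -2.1]
grip_width: 0.612
grip_force: 40.0
```

```bash
python3 -c "
from h import *
go(.495,.2454,.1557,201.1)"
```

```text
go [ 0.   -0.01  1.19] turn 0.07 | t 8.2 F [ 0.8 -0.4 -2.1] pos [0.495  0.2455 0.1676] rpy [-180.     -0.   -158.83] grip 53.8 40.0 q7 1.43
```

>>> {"api": "apply_moves", "payload": {"moves": [{"tx": 0,"ty": 0,"tz": 0.2,"turn": 0},{"tx": 0,"ty": 0,"tz": 0.4,"turn": 0},{"tx": 0,"ty": 0,"tz": 0.6,"turn": 0},{"tx": 0,"ty": 0,"tz": 0.8,"turn": 0},{"tx": 0,"ty": 0,"tz": 0.9,"turn": 0},{"tx": 0,"ty": 0,"tz": 1.0,"turn": 0},{"tx": 0,"ty": 0,"tz": 1.1,"turn": 0},{"tx": 0,"ty": 0,"tz": 1.1,"turn": 0}]}}

```text
clock: 9.0
tool_pos: [0.4949, 0.2455, 0.1565]
ee_rot: [3.142, -0.0, -2.772]
ft_force: [-0.1, 0.5, -3.3]
grip_width: 0.615
grip_force: 40.0
```

```bash
python3 -c "
from h import *
go(.495,.2454,.1557,201.1)"
```

```text
go [-0.01 -0.01  0.08] turn 0.07 | t 9.0 F [-0.1  0.5 -3.3] pos [0.4949 0.2455 0.1565] rpy [ 1.8000e+02 -1.0000e-02 -1.5883e+02] grip 54.1 40.0 q7 1.43
```

>>> {"api": "apply_moves", "payload": {"moves": [{"tx": 0,"ty": 0,"tz": 0.05,"turn": 0},{"tx": 0,"ty": 0,"tz": 0.05,"turn": 0},{"tx": 0,"ty": 0,"tz": 0.1,"turn": 0},{"tx": 0,"ty": 0,"tz": 0.1,"turn": 0},{"tx": 0,"ty": 0,"tz": 0.1,"turn": 0},{"tx": 0,"ty": 0,"tz": 0.1,"turn": 0},{"tx": 0,"ty": 0,"tz": 0.1,"turn": 0},{"tx": 0,"ty": 0,"tz": 0.1,"turn": 0}]}}

```text
clock: 9.8
tool_pos: [0.495, 0.2455, 0.1558]
ee_rot: [3.142, 0.0, -2.772]
ft_force: [0.3, 1.3, -0.5]
grip_width: 0.614
grip_force: 40.0
```

```bash
python3 -c "
from h import *
go(.495,.2454,.1557,201.1)"
```

```text
go [ 0.   -0.01  0.01] turn 0.07 | t 9.8 F [ 0.3  1.3 -0.5] pos [0.495  0.2455 0.1558] rpy [ 1.7999e+02  1.0000e-02 -1.5883e+02] grip 54.0 40.0 q7 1.43
```

>>> {"api": "apply_moves", "payload": {"moves": [{"tx": 0,"ty": 0,"tz": 0.05,"turn": 0},{"tx": 0,"ty": 0,"tz": 0.05,"turn": 0},{"tx": 0,"ty": 0,"tz": 0.05,"turn": 0},{"tx": 0,"ty": 0,"tz": 0.05,"turn": 0},{"tx": 0,"ty": 0,"tz": 0.05,"turn": 0},{"tx": 0,"ty": 0,"tz": 0.05,"turn": 0},{"tx": 0,"ty": 0,"tz": 0.05,"turn": 0},{"tx": 0,"ty": 0,"tz": 0.05,"turn": 0}]}}

```text
clock: 10.6
tool_pos: [0.495, 0.2455, 0.1558]
ee_rot: [3.141, 0.0, -2.772]
ft_force: [-2.7, -1.4, 3.8]
grip_width: 0.612
grip_force: 40.0
```

```bash
python3 -c "
from h import *
go(.495,.2454,.1557,201.1)"
```

```text
go [ 0.01 -0.01  0.01] turn 0.07 | t 10.6 F [-2.7 -1.4  3.8] pos [0.495  0.2455 0.1558] rpy [ 1.7999e+02  1.0000e-02 -1.5883e+02] grip 53.8 40.0 q7 1.43
```

>>> {"api": "apply_moves", "payload": {"moves": [{"tx": 0,"ty": 0,"tz": -0.04,"turn": 0},{"tx": -0.05,"ty": 0,"tz": -0.04,"turn": 0},{"tx": -0.1,"ty": 0,"tz": -0.04,"turn": 0},{"tx": -0.15,"ty": 0,"tz": -0.04,"turn": 0},{"tx": -0.2,"ty": 0,"tz": -0.04,"turn": 0},{"tx": -0.25,"ty": 0,"tz": -0.04,"turn": 0},{"tx": -0.3,"ty": 0,"tz": -0.04,"turn": 0},{"tx": -0.3,"ty": 0,"tz": -0.04,"turn": 0}]}}

```text
clock: 11.4
tool_pos: [0.4969, 0.2463, 0.1558]
ee_rot: [3.142, -0.002, -2.772]
ft_force: [-5.4, -2.2, 7.7]
grip_width: 0.612
grip_force: 40.0
```

```bash
cat >> h.py <<'E'
def st():
    s=bot.get_state(); y=np.radians(21.1); u=np.array([np.cos(y),np.sin(y),0]); v=np.array([-u[1],u[0],0])
    d=s["tool_pos"]-[.4846,.2414,.058]
    print("hx,hy mm",(d@u*1e3).round(2),(d@v*1e3).round(2),"z",s["tool_pos"][2].round(4),"Fx,Fy,Fz",(s["ft_force"]@u).round(1),(s["ft_force"]@v).round(1),s["ft_force"][2].round(1),"T",np.round(s["wrist_torque"],2),"yaw",np.degrees(s["ee_rot"][2]).round(2),"t",s["clock"],s["grip_force"])
E
python3 -c "
from h import *
st()"
```

```text
hx,hy mm 13.23 0.15 z 0.1558 Fx,Fy,Fz -5.8 -0.1 7.7 T [-0.38  1.07 -0.04] yaw -158.82 t 11.4 39.985805632168876
```

>>> {"api": "apply_moves", "payload": {"moves": [{"tx": 0,"ty": 0,"tz": -0.04,"turn": 0},{"tx": 0,"ty": 0,"tz": -0.06,"turn": 0},{"tx": -0.05,"ty": 0,"tz": -0.06,"turn": 0},{"tx": -0.1,"ty": 0,"tz": -0.06,"turn": 0},{"tx": -0.1,"ty": 0,"tz": -0.06,"turn": 0},{"tx": -0.1,"ty": 0,"tz": -0.06,"turn": 0},{"tx": -0.1,"ty": 0,"tz": -0.06,"turn": 0},{"tx": -0.1,"ty": 0,"tz": -0.06,"turn": 0}]}}

```text
clock: 12.2
tool_pos: [0.4987, 0.247, 0.1562]
ee_rot: [3.142, 0.0, -2.772]
ft_force: [0.3, 0.1, -3.9]
grip_width: 0.615
grip_force: 40.0
```

```bash
python3 -c "
from h import *
st()"
```

```text
hx,hy mm 15.16 0.12 z 0.1562 Fx,Fy,Fz 0.3 -0.0 -3.9 T [ 0.06 -0.02  0.02] yaw -158.83 t 12.2 39.97307673096657
```

>>> {"api": "apply_moves", "payload": {"moves": [{"tx": 0,"ty": 0,"tz": 0.04,"turn": 0},{"tx": 0,"ty": 0,"tz": 0.04,"turn": 0},{"tx": -0.1,"ty": 0,"tz": 0.04,"turn": 0},{"tx": -0.2,"ty": 0,"tz": 0.04,"turn": 0},{"tx": -0.3,"ty": 0,"tz": 0.04,"turn": 0},{"tx": -0.3,"ty": 0,"tz": 0.04,"turn": 0},{"tx": -0.3,"ty": 0,"tz": 0.04,"turn": 0},{"tx": -0.3,"ty": 0,"tz": 0.04,"turn": 0}]}}

```text
clock: 13.0
tool_pos: [0.5007, 0.2478, 0.1558]
ee_rot: [3.142, -0.002, -2.772]
ft_force: [-5.0, -1.9, 2.8]
grip_width: 0.61
grip_force: 40.0
```

```bash
python3 -c "
from h import *
st()"
```

```text
hx,hy mm 17.33 0.13 z 0.1558 Fx,Fy,Fz -5.4 0.1 2.8 T [-0.31  0.97 -0.03] yaw -158.83 t 13.0 39.98050942807822
```

>>> {"api": "apply_moves", "payload": {"moves": [{"tx": 0,"ty": 0,"tz": -0.02,"turn": 0},{"tx": -0.1,"ty": 0,"tz": -0.02,"turn": 0},{"tx": -0.2,"ty": 0,"tz": -0.02,"turn": 0},{"tx": -0.3,"ty": 0,"tz": -0.02,"turn": 0},{"tx": -0.3,"ty": 0,"tz": -0.02,"turn": 0},{"tx": -0.3,"ty": 0,"tz": -0.02,"turn": 0},{"tx": -0.3,"ty": 0,"tz": -0.02,"turn": 0},{"tx": -0.3,"ty": 0,"tz": -0.02,"turn": 0}]}}

```text
clock: 13.8
tool_pos: [0.5028, 0.2485, 0.1558]
ee_rot: [-3.141, -0.004, -2.772]
ft_force: [-8.6, -3.1, 5.5]
grip_width: 0.615
grip_force: 40.0
```

```bash
python3 -c "
from h import *
st()"
```

```text
hx,hy mm 19.54 0.11 z 0.1558 Fx,Fy,Fz -9.2 0.2 5.5 T [-0.5   1.69 -0.12] yaw -158.83 t 13.8 39.98489272889856
```

>>> {"api": "apply_moves", "payload": {"moves": [{"tx": 0,"ty": 0,"tz": -0.03,"turn": 0},{"tx": -0.1,"ty": 0,"tz": -0.03,"turn": 0},{"tx": -0.2,"ty": 0,"tz": -0.03,"turn": 0},{"tx": -0.3,"ty": 0,"tz": -0.03,"turn": 0},{"tx": -0.35,"ty": 0,"tz": -0.03,"turn": 0},{"tx": -0.35,"ty": 0,"tz": -0.03,"turn": 0},{"tx": -0.35,"ty": 0,"tz": -0.03,"turn": 0},{"tx": -0.35,"ty": 0,"tz": -0.03,"turn": 0}]}}

```text
clock: 14.6
tool_pos: [0.5049, 0.2495, 0.1559]
ee_rot: [-3.141, -0.007, -2.772]
ft_force: [-12.0, -3.9, 7.9]
grip_width: 0.611
grip_force: 40.0
```

```bash
python3 -c "
from h import *
st()"
```

```text
hx,hy mm 21.86 0.2 z 0.1559 Fx,Fy,Fz -12.6 0.6 7.9 T [-0.73  2.41 -0.14] yaw -158.83 t 14.6 39.97958457330242
```

>>> {"api": "apply_moves", "payload": {"moves": [{"tx": 0,"ty": 0,"tz": -0.03,"turn": 0},{"tx": -0.1,"ty": 0,"tz": -0.03,"turn": 0},{"tx": -0.2,"ty": 0,"tz": -0.03,"turn": 0},{"tx": -0.25,"ty": 0,"tz": -0.03,"turn": 0},{"tx": -0.3,"ty": 0,"tz": -0.03,"turn": 0},{"tx": -0.3,"ty": 0,"tz": -0.03,"turn": 0},{"tx": -0.3,"ty": 0,"tz": -0.03,"turn": 0},{"tx": -0.3,"ty": 0,"tz": -0.03,"turn": 0}]}}

```text
clock: 15.4
tool_pos: [0.5069, 0.2502, 0.1559]
ee_rot: [-3.141, -0.009, -2.772]
ft_force: [-15.1, -4.2, 8.9]
grip_width: 0.612
grip_force: 40.0
```

```bash
python3 - <<'E'
from h import *
st()
im=bot.camera("scene")[:,:,::-1]
cv2.imwrite("pics/c6.png",cv2.resize(im[220:310,165:290],None,fx=6,fy=6,interpolation=cv2.INTER_CUBIC))
st()
E
```

```text
hx,hy mm 23.93 0.21 z 0.1559 Fx,Fy,Fz -15.6 1.5 8.9 T [-0.83  2.94 -0.12] yaw -158.83 t 15.4 39.99685999006033
hx,hy mm 23.94 0.25 z 0.1559 Fx,Fy,Fz -14.7 0.4 9.2 T [-0.84  2.82 -0.15] yaw -158.83 t 15.45 39.996683998033404
```

View pics/c6.png

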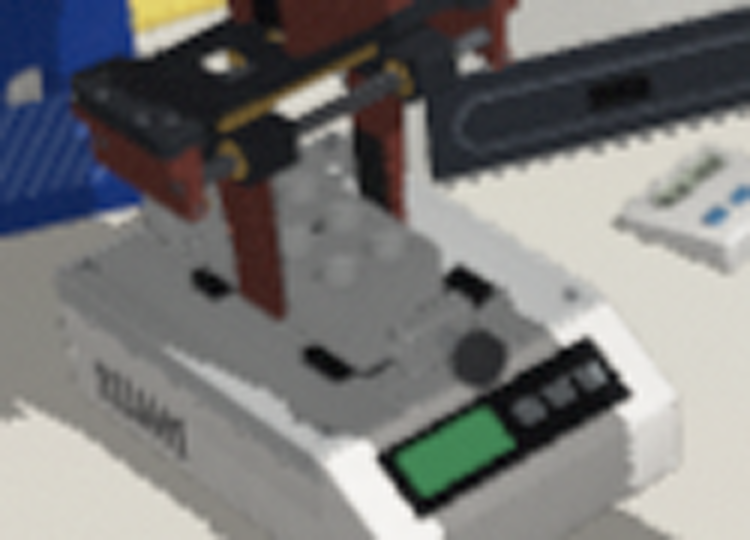

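The block sits in the bay between the guides and against the shoe, and the bystanders are unchanged. The shoe has given about 7.3 mm so far, so I'll add a little more.

>>> {"api": "apply_moves", "payload": {"moves": [{"tx": -0.04,"ty": 0,"tz": -0.02,"turn": 0},{"tx": -0.08,"ty": 0,"tz": -0.02,"turn": 0},{"tx": -0.12,"ty": 0,"tz": -0.02,"turn": 0},{"tx": -0.12,"ty": 0,"tz": -0.02,"turn": 0},{"tx": -0.12,"ty": 0,"tz": -0.02,"turn": 0},{"tx": -0.12,"ty": 0,"tz": -0.02,"turn": 0},{"tx": -0.12,"ty": 0,"tz": -0.02,"turn": 0},{"tx": -0.12,"ty": 0,"tz": -0.02,"turn": 0}]}}

```text
clock: 16.25
tool_pos: [0.5076, 0.2505, 0.156]
ee_rot: [-3.141, -0.01, -2.772]
ft_force: [-14.5, -4.5, 9.9]
grip_width: 0.606
grip_force: 40.0
```

>>> {"api": "apply_moves", "payload": {"moves": [{"tx": 0,"ty": 0,"tz": 0,"turn": 0},{"tx": 0,"ty": 0,"tz": 0,"turn": 0},{"tx": 0,"ty": 0,"tz": 0,"turn": 0},{"tx": 0,"ty": 0,"tz": 0,"turn": 0},{"tx": 0,"ty": 0,"tz": 0,"turn": 0},{"tx": 0,"ty": 0,"tz": 0,"turn": 0},{"tx": 0,"ty": 0,"tz": 0,"turn": 0},{"tx": 0,"ty": 0,"tz": 0,"turn": 0}]}}

```text
clock: 17.05
tool_pos: [0.5077, 0.2506, 0.156]
ee_rot: [-3.141, -0.01, -2.772]
ft_force: [-15.7, -4.4, 9.4]
grip_width: 0.61
grip_force: 40.0
```

```bash
python3 -c "
from h import *
st()"
```

```text
hx,hy mm 24.8 0.24 z 0.156 Fx,Fy,Fz -16.3 1.6 9.4 T [-0.89  3.06 -0.17] yaw -158.83 t 17.05 39.99721147119999
```

```bash
python3 -c "
from cell import bot
print(bot.close_job())"
```

```text
the job is handed in; nothing more can be done
None
```

The wide-bore block is flat in the bay and held against the shoe. I estimate the shoe has given about 8 mm under roughly 9–10 N, the tool is tilted about 0.6°, and the job was handed in at 17 s, still gripped, with the other items untouched.

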